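# Find where a warped kiln shelf rocks and wedge it firm

## Robot

A 6-joint arm with a two-finger parallel gripper is mounted at the origin on a cart in front of the work surface, level with it; the furniture and walls round the work are solid. World frame = base frame: x ahead of the robot, y to its left, z up, the work surface at z = 0. Lengths are in mm, angles in rad, forces in N, time in s.
With the tool pointing down it reaches from about 275 to 725 mm from the base axis. Payload 5.6 kg.
Tool frame: the origin (TCP) lies on the centre line of the jaws, within the pads' length; the fingertips stand robot.tips_ahead ahead of it and the grasp point (between the pads) lies 11 mm behind it (robot.tips_ahead is the distance from the TCP to the fingertips, in mm); x points along the fingers, y is the direction in which the jaws open and shut, and the axes are right-handed (so a half turn about x gives the same grasp; the last joint's range is limited). The gripper opens to 85 mm and grips with 20 to 120 N. Pads are 22 mm wide; open, the fingers measure 114 mm over their backs; the gripper's body (76 mm by 85 mm) begins 54 mm behind the grasp point. The pads swing forward as they close: fully open they stand 13 mm farther back than shut.
Start: joints at [-1.025, 0.255, 0.108, 0, -1.424, -0.285], TCP at [141.84, -531.389, 239.283] pointing down, gripper open.
Joint ranges: [-2.95, 2.95], [-1.21, 1.97], [-1.09, 1.5], [-2.87, 1.71], [-2.94, -0.07], [-3.05, 3.05]. Speed limits (rad/s): [2.57, 2.57, 3.14, 3.14, 3.14, 3.14].

## Interface

Orientations are given as [roll, pitch, yaw] about the fixed x, y, z axes, in that order (R = Rz(yaw) Ry(pitch) Rx(roll)).
In Python, from bench import robot gives the robot as it stands.
- The arm moves only by the tool step_arm, never from a script. Its argument "deltas" is a list of rows, each an object of numbers: "dx", "dy", "dz": the shift along the world's x, y, z in mm; "rx", "ry", "rz": the turn, a rotation vector about the world's x, y, z in rad; "jaw": the finger opening in mm, from 0 to 85.4. A call has 1 to 12 rows; each row is the pose to reach, as a shift and turn from the pose commanded when the call began; what a row does not reach only later rows make up. A row lasts 1/12 s, in which the tool goes at most 41.7 mm and 7.16 degrees, less where a joint would pass 70% of its speed; a pose out of reach is approached as far as the arm can. A call with a gripper value outside its range is refused whole. The fingers move at their own pace and stop on an object; the grip force is fixed at half the most. Time passes only in rows, so rows that repeat a pose let the fingers close. It gives the time, the measured TCP pose, the force and the opening at its end, in the units of the state.
- robot.sense(): the state, without advancing time (a new reading comes with each control period).
- robot.snapshot(name): name is "scene" or "top"; returns the picture (420x560x3 uint8, red, green, blue); there is no depth.
- robot.camera_info(name): a dict with "intrinsics" (3x3 intrinsics, pixels), "k1" (the pictures are not rectified: a ray, as slopes to the right and down, at radius r is drawn at 1 + k1 r^2 times it, then the intrinsics apply), "extrinsics" (4x4, takes a point from camera to world coordinates). Camera axes: x right, y down, z forward; pixel columns grow to the right and rows downward; lengths in mm; the calibration is good to about 2 mm. A picture is of the moment at which its call begins. camera_info takes no time and is no camera call.
- robot.hand_in(): hands the job in, once; it reports no verdict.
The state is a dict: "clock": time; "joint_pos": joint angles; "joint_velocities": joint speeds; "effort": joint torques, N m; "position": TCP position; "tcp_rot": TCP orientation; "wrist_force": force on the tool from outside, world axes, zero at the start; "torque": the same for the moment, N m; "gripper_width": finger opening in mm.
Only numpy, scipy, OpenCV 4.12 (cv2) and the standard library are available. Lean on these libraries where they do the work, as an engineer would, in place of code of your own. Each camera call takes 0.05 s, during which the arm holds its last target. There are 200 camera calls.

## Task

This round kiln shelf has warped: one side of its rim does not touch the stone slab. Press down round its rim with the closed fingertips until you find the side that tips, slide the wooden wedge, thin end first, under the lifted rim there until it is snug, then press on the rim over the wedge with about 10 N to prove that the shelf no longer rocks, and leave it so. The shelf is brittle and must stay where it is: never press it with more than 25 N, shove it more than 3 cm or lever it up, and do not disturb the unglazed cup beside the slab.

Things in the scene. Friction and masses are not known exactly. Their poses are not given: they have to be found in the camera images.
- slab: Square grey stone slab, 330 x 330 x 20 mm, fixed and level on the table; its top is the flat reference. Origin: centre of its underside, z up, x and y along its sides; its top is at z = +20 mm.
- kiln_shelf: Round pale kiln shelf, buff edge and whitish top, 160 mm across, 20 mm thick, 0.84 to 1.06 kg, loose on the slab, resting level. Origin: centre of its underside, z up; its x and y axes say nothing of the warp. Underside flat, except on one side (any direction): beyond a straight line 14 mm from the centre it rises evenly to a gap of 4.5 mm under the rim.
- shelf_top (a point): Centre of the shelf's top face, 20 mm above its underside. A press 66 mm from here in the lifted direction tips the shelf at 2 to 3 N (up to 45 degrees aside: at up to 5 N) by about 0.068 rad, until that rim meets the slab; its z axis then leans towards the lifted side. A press elsewhere moves nothing. Let go, it falls back level.
- wedge_mid (a point): Wooden wedge, 80 mm long, 24 mm wide, 1.5 mm thick at the thin end and 11 mm at the thick end, flat underneath, about 20 g, lying on the table. This point is its centre, 3 mm above its underside. Its x axis runs along it towards the thin end, z up. The thick half is best held across its 24 mm width, e.g. 15 mm behind this point (towards the thick end), close to its underside.
- wedge_tip (a point): Middle of the wedge's thin end, 0.5 mm above its underside, 40 mm ahead of wedge_mid along x. When the wedge is snug, this point is some 22 to 26 mm inside the shelf's rim, about 55 mm from the shelf's centre.
- cup_bisque: Unglazed pale cup, 65 mm across, 67 mm high, standing alone on the table left of the slab; a bystander. Origin: centre of its underside.
There are look-alikes about, which are no part of the job. There is more than one size of the part that bears wedge_mid; the job needs the larger. Of the things that look like the kiln_shelf, the larger one is meant.

How it is judged:
By the outcome, as a careful person would: the job done as asked, in the order asked, and still so for the second after the job is handed in, with the robot touching nothing.
It also fails if it takes over 72 s, if anything falls off the work surface, if the arm or the gripper's body presses on something with over 40 N, if the wrist force passes 120 N, or if a joint passes its speed limit or range.

## Working session

There is one attempt and no reset: what is moved stays moved. The work goes in short steps, Python scripts to look and compute and a tool call to move; the robot and the scene stay as the last step left them, time stands still between calls to the robot, and variables do not carry over. Pictures are saved under pics/ and viewed, about 8 in all and at most 12, crops included, and the job is handed in when it is done.

Besides the shell and the picture viewer there is one more tool, called after "Emit:" as a command line: name --argument value ..., lists and objects as JSON in quotes. step_arm: Moves the arm, as the interface text tells. Its arguments: {"type":"object","properties":{"deltas":{"type":"array"}},"required":["deltas"]}

```bash
ls; mkdir -p pics
python3 - <<'E'
from bench import robot
import cv2,numpy as np
for n in("scene","top"):
    im=robot.snapshot(n); cv2.imwrite(f"pics/{n}0.png",im[:,:,::-1]); c=robot.camera_info(n); print(n,c)
print(robot.sense(), robot.tips_ahead)
E
```

```text
pics
scene {'intrinsics': array([[405.31901846,   0.        , 277.66771649],
       [  0.        , 405.31901846, 203.60580731],
       [  0.        ,   0.        ,   1.        ]]), 'k1': -0.11643889395847572, 'extrinsics': array([[-5.48491035e-01, -6.14523037e-01,  5.67026473e-01,
         9.89752746e+01],
       [-8.36155195e-01,  4.01938416e-01, -3.73215754e-01,
         4.65721857e+02],
       [ 1.43995640e-03, -6.78827627e-01, -7.34296248e-01,
         6.77029780e+02],
       [ 0.00000000e+00,  0.00000000e+00,  0.00000000e+00,
         1.00000000e+00]])}
top {'intrinsics': array([[455.02545416,   0.        , 281.11400965],
       [  0.        , 455.02545416, 204.22664598],
       [  0.        ,   0.        ,   1.        ]]), 'k1': -0.02092440032228994, 'extrinsics': array([[-3.91280476e-03, -9.70724825e-01,  2.40162454e-01,
         3.86714427e+02],
       [-9.99988047e-01,  3.09415153e-03, -3.78572200e-03,
         1.44871368e+02],
       [ 2.93179530e-03, -2.40174397e-01, -9.70725329e-01,
         9.41216974e+02],
       [ 0.00000000e+00,  0.00000000e+00,  0.00000000e+00,
         1.00000000e+00]])}
{'clock': 0.1, 'joint_pos': array([-1.02541544e+00,  2.55691016e-01,  1.07132729e-01, -4.08057601e-04,
       -1.42390023e+00, -2.84600107e-01]), 'joint_velocities': array([ 0.00077743, -0.00087418,  0.0023768 ,  0.0014417 ,  0.00281803,
       -0.00126116]), 'effort': array([-3.03335968e-03, -3.87606740e+01,  2.38472342e+01,  5.37801683e+00,
       -3.82003447e-03, -2.30412127e-05]), 'position': array([ 141.74791577, -530.97807769,  238.48621362]), 'tcp_rot': array([1.61721731, 1.56908583, 1.87793802]), 'wrist_force': array([-0.36921956, -0.18664846, -0.27372183]), 'torque': array([-0.01857615,  0.04371409,  0.01439308]), 'gripper_width': 85.31342504272497} 8.0
```

View pics/scene0.png

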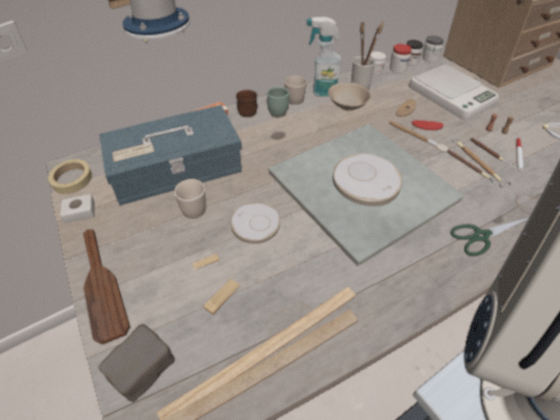

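View pics/top0.png

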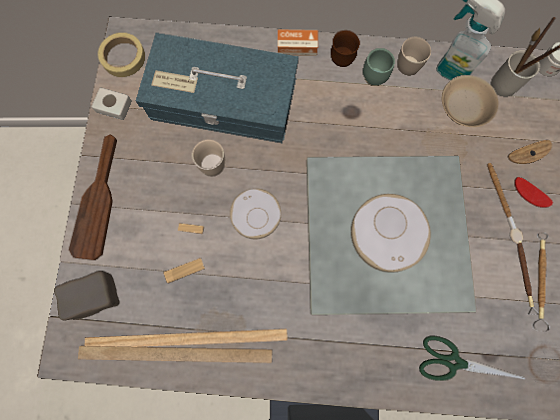

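Top view: the slab is at (390,235), with the large shelf on it at (391,232). The small shelf look-alike is at (256,213) on the table. The large wedge is at top (184,270) / scene (222,297) and the small look-alike wedge at top (191,229) / scene (206,262). The cup is at top (208,157). I'm taking the large shelf and the large wedge, and will confirm in a crop.

```bash
cat > h.py <<'E'
import cv2,numpy as np
from bench import robot
C={n:robot.camera_info(n) for n in("scene","top")}
def ray(n,p):
    c=C[n];K=c["intrinsics"];k=c["k1"]
    d=np.array([(p[0]-K[0,2])/K[0,0],(p[1]-K[1,2])/K[1,1]]);u=d.copy()
    for _ in range(20):u=d/(1+k*(u@u))
    E=c["extrinsics"];return E[:3,3],E[:3,:3]@np.array([u[0],u[1],1])
def plane(n,p,z):
    o,d=ray(n,p);return o+d*(z-o[2])/d[2]
def tri(a,b):
    (o1,d1),(o2,d2)=ray("scene",a),ray("top",b)
    A=np.c_[d1,-d2];s=np.linalg.lstsq(A,o2-o1,rcond=None)[0]
    p,q=o1+s[0]*d1,o2+s[1]*d2;return (p+q)/2,np.linalg.norm(p-q)
def blob(im,lo,hi,near,minA=30):
    m=cv2.inRange(cv2.cvtColor(im,cv2.COLOR_BGR2HSV),lo,hi)
    m=cv2.morphologyEx(m,cv2.MORPH_CLOSE,np.ones((3,3)))
    cs=[c for c in cv2.findContours(m,cv2.RETR_EXTERNAL,cv2.CHAIN_APPROX_NONE)[0] if cv2.contourArea(c)>minA]
    return min(cs,key=lambda c:-cv2.pointPolygonTest(c,near,True))
E
python3 - <<'E'
from h import *
S=cv2.imread("pics/scene0.png");T=cv2.imread("pics/top0.png")
for n,im,w,s in(("scene",S,(222,297),(366,175)),("top",T,(184,270),(391,225))):
    hsv=cv2.cvtColor(im,cv2.COLOR_BGR2HSV)
    print(n,"hsv wedge",hsv[w[1],w[0]],"shelf",hsv[s[1],s[0]-15],"slab",hsv[s[1]+65,s[0]])
    c=blob(im,(10,75,110),(28,255,255),w)
    print("wedge A",cv2.contourArea(c)); r=cv2.boxPoints(cv2.minAreaRect(c)); print(r.round(1))
    print("quad",cv2.approxPolyDP(c,3,True)[:,0].tolist())
    print("z0 box",[plane(n,p,0)[:2].round(1).tolist() for p in r])
    c=blob(im,(0,0,165),(179,75,255),s)
    print("shelf A",cv2.contourArea(c),cv2.fitEllipse(c))
    P=np.array([plane(n,p,40)[:2] for p in c[:,0].astype(float)],np.float32)
    print("circle",cv2.minEnclosingCircle(P),np.mean([P.min(0),P.max(0)],0))
a=cv2.resize(S[240:320,170:270],None,fx=6,fy=6,interpolation=3)[:480,:600]
b=cv2.resize(T[215:290,150:220],None,fx=6,fy=6,interpolation=3)
o=np.zeros((480,1020,3),np.uint8);o[:,:600]=a;o[:450,600:]=b
cv2.imwrite("pics/w0.png",cv2.resize(o,(800,376)))
E
```

```text
scene hsv wedge [ 17  74 189] shelf [ 14  15 185] slab [ 60   3 155]
wedge A 340.5
[[203.8 307.1]
 [228.9 278. ]
 [237.5 285.5]
 [212.4 314.5]]
quad [[237, 285], [230, 281], [205, 308], [213, 313]]
z0 box [[478.1, 380.1], [508.4, 309.9], [484.5, 304.1], [455.9, 373.6]]
shelf A 10275.5 ((368.8031005859375, 154.361572265625), (101.77739715576172, 206.95176696777344), 100.81481170654297)
circle ((665.943115234375, -149.59324645996094), 307.412109375) [ 634.5406  -152.90045]
top hsv wedge [ 16 107 183] shelf [170   8 188] slab [ 54   9 148]
wedge A 420.0
[[162.5 271.6]
 [200.1 257.6]
 [204.3 268.9]
 [166.7 282.9]]
quad [[200, 258], [164, 271], [166, 281], [204, 268]]
z0 box [[477.6, 385.9], [506.2, 309.4], [482.9, 299.9], [454.6, 375.9]]
shelf A 4341.0 ((391.02227783203125, 232.15818786621094), (72.42498779296875, 76.35591125488281), 128.11148071289062)
circle ((552.7030639648438, -79.99459075927734), 77.55955505371094) [551.84436 -79.92631]
```

View pics/w0.png

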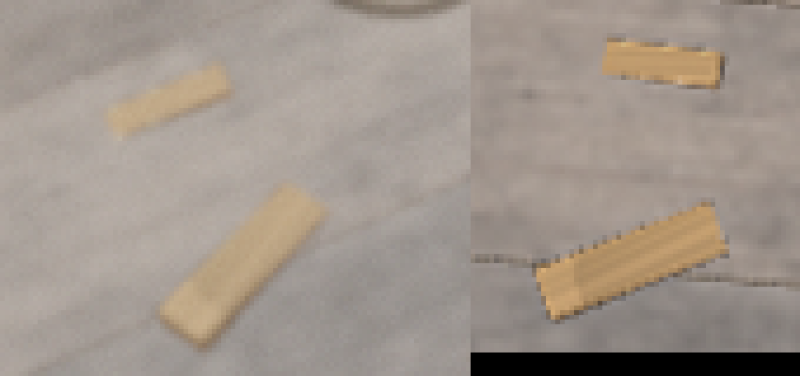

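Crop: the larger wedge is the lower one, about 80 x 24 mm. Its +y (left) end shows a lighter band. I still need to tell which end is thick, so I'll triangulate the corner heights with finer masks.

Run:
```python
from h import *
ims={"scene":[],"top":[]}
for i in range(12):
    for n in ims: ims[n].append(robot.snapshot(n)[:,:,::-1].astype(np.float32))
R={}; tiles=[]
for n,(x0,y0,x1,y1),s in(("scene",(192,268,250,324),(366,172)),("top",(154,248,214,292),(391,225))):
    im=np.mean(ims[n],0); cv2.imwrite(f"pics/{n}_avg.png",im)
    f=10;cr=cv2.resize(im[y0:y1,x0:x1],None,fx=f,fy=f,interpolation=cv2.INTER_CUBIC).clip(0,255).astype(np.uint8)
    sat=cv2.GaussianBlur(cv2.cvtColor(cr,cv2.COLOR_BGR2LAB)[:,:,2],(0,0),3)
    t,m=cv2.threshold(sat,0,255,cv2.THRESH_OTSU)
    c=max(cv2.findContours(m,cv2.RETR_EXTERNAL,cv2.CHAIN_APPROX_NONE)[0],key=cv2.contourArea)
    q=cv2.approxPolyN(c,4)[0] if hasattr(cv2,"approxPolyN") else cv2.approxPolyDP(c,25,True)[:,0]
    q=q.reshape(-1,2); Q=(q+.5)/f-.5+[x0,y0]; R[n]=Q
    print(n,Q.round(1).tolist()); print(" z0",[plane(n,p,0)[:2].round(0).tolist() for p in Q])
    q6=cv2.approxPolyDP(c,8,True)[:,0]; print(" poly",((q6+.5)/f-.5+[x0,y0]).round(1).tolist())
    v=cv2.normalize(cr,None,0,255,cv2.NORM_MINMAX); cv2.drawContours(v,[c],-1,(255,0,0),1); tiles.append(cv2.resize(v,(400,int(400*v.shape[0]/v.shape[1]))))
    u=im.astype(np.uint8); hsv=cv2.cvtColor(u,cv2.COLOR_BGR2HSV); 
    # shelf: slab-vs-shelf by Otsu in LAB a/b + L around
    b=(310,135,425,215) if n=="scene" else (335,180,447,285)
    L=cv2.cvtColor(u,cv2.COLOR_BGR2LAB)[b[1]:b[3],b[0]:b[2],1]
    L=cv2.GaussianBlur(L,(3,3),0)
    t,m=cv2.threshold(L,0,255,cv2.THRESH_OTSU)
    c=max(cv2.findContours(m,cv2.RETR_EXTERNAL,cv2.CHAIN_APPROX_NONE)[0],key=cv2.contourArea)
    c=cv2.convexHull(c).astype(np.float32)[:,0]+[b[0],b[1]]
    for z in(20,30,40):
        P=np.array([plane(n,p,z)[:2] for p in c]); A=np.c_[2*P,np.ones(len(P))]
        s=np.linalg.lstsq(A,(P**2).sum(1),rcond=None)[0]; r=np.sqrt(s[2]+s[:2]@s[:2])
        print(" shelf",z,s[:2].round(1),r.round(1),"ext",P.min(0).round(0),P.max(0).round(0))
# corner correspondence
for p in R["top"]:
    best=min(R["scene"],key=lambda q:tri(q,p)[1]+np.linalg.norm(plane("scene",q,0)-plane("top",p,0)))
    X,e=tri(best,p); print("corner",p.round(1),best.round(1),X.round(1),round(e,1))
h=max(t.shape[0] for t in tiles);o=np.zeros((h,800,3),np.uint8)
for i,t in enumerate(tiles):o[:t.shape[0],400*i:400*i+400]=t
cv2.imwrite("pics/w1.png",o)
```

```text
scene [[240.0, 284.4], [212.8, 314.4], [201.6, 306.6], [230.4, 277.8]]
 z0 [[484.0, 299.0], [456.0, 373.0], [481.0, 383.0], [507.0, 307.0]]
 poly [[238.4, 283.4], [232.2, 279.2], [229.0, 279.2], [203.2, 305.8], [204.0, 307.8], [211.4, 313.2], [213.6, 313.2], [238.0, 286.4]]
 shelf 20 [560.7 -91.4] 85.2 ext [ 475. -177.] [647.  -6.]
 shelf 30 [553.7 -83. ] 83.9 ext [ 469. -167.] [639.   1.]
 shelf 40 [546.6 -74.5] 82.6 ext [ 464. -157.] [630.   8.]
top [[204.4, 268.4], [166.6, 283.2], [162.6, 271.4], [200.4, 257.2]]
 z0 [[484.0, 300.0], [454.0, 376.0], [478.0, 386.0], [507.0, 309.0]]
 poly [[201.0, 258.8], [199.0, 257.6], [163.8, 271.0], [163.2, 273.2], [166.4, 282.0], [168.6, 282.4], [203.8, 268.2]]
 shelf 20 [555.7 -83.6] 81.6 ext [ 475. -166.] [636.  -2.]
 shelf 30 [553.8 -81.1] 80.7 ext [ 474. -162.] [633.  -0.]
 shelf 40 [552.  -78.6] 79.8 ext [ 473. -159.] [631.   1.]
corner [204.4 268.4] [240.  284.4] [483.7 299.3   0.7] 0.7
corner [166.6 283.2] [212.8 314.4] [453.1 374.1   6. ] 1.6
corner [162.6 271.4] [201.6 306.6] [477.2 383.8   7. ] 0.2
corner [200.4 257.2] [230.4 277.8] [506.5 308.2   2.2] 1.1[ WARN:0@11.777] global loadsave.cpp:1063 imwrite_ Unsupported depth image for selected encoder is fallbacked to CV_8U.
```

View pics/w1.png

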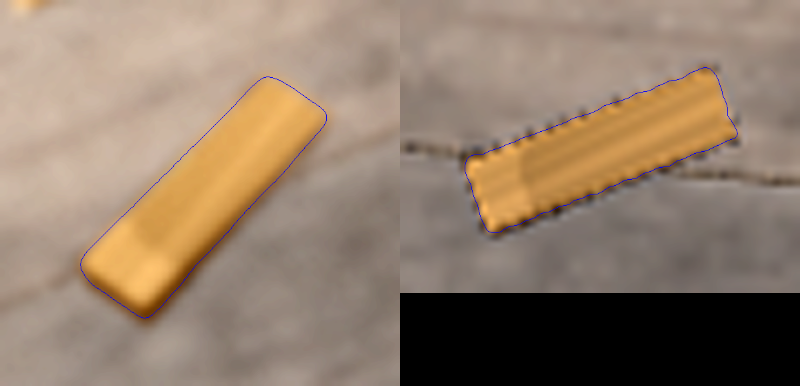

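The wedge's thick end is at about (465,379), with corner heights of 6–7 mm. Its thin end is at about (495,304), with corners at 1–2 mm. The length comes out at 81 mm (given as 80), mid is at about (480,341) and yaw about -1.19. The shelf centre is at about (551,-78) with its top at z = 40 and a radius of about 80 mm. I'll start with the arm above the shelf's near rim, jaws shut.

Emit:
step_arm --deltas '[{"dx": 29,"dy": 38,"dz": 0,"jaw": 0},{"dx": 57,"dy": 75,"dz": 0,"jaw": 0},{"dx": 86,"dy": 113,"dz": 0,"jaw": 0},{"dx": 114,"dy": 151,"dz": 0,"jaw": 0},{"dx": 143,"dy": 189,"dz": 0,"jaw": 0},{"dx": 171,"dy": 226,"dz": 0,"jaw": 0},{"dx": 200,"dy": 264,"dz": 0,"jaw": 0},{"dx": 229,"dy": 302,"dz": -20,"jaw": 0},{"dx": 257,"dy": 340,"dz": -40,"jaw": 0},{"dx": 286,"dy": 378,"dz": -60,"jaw": 0},{"dx": 314,"dy": 415,"dz": -80,"jaw": 0},{"dx": 343,"dy": 453,"dz": -100,"jaw": 0}]'

```text
schema error: expected keys dx, dy, dz, rx, ry, rz, jaw
```

Emit:
step_arm --deltas '[{"dz": -40,"jaw": 0},{"dz": -75,"jaw": 0},{"dz": -79,"jaw": 0},{"dz": -79,"jaw": 0},{"dz": -79,"jaw": 0}]'

```text
schema error: expected keys dx, dy, dz, rx, ry, rz, jaw
```

Run:
```python
from h import *
from scipy.spatial.transform import Rotation as Ro
s=robot.sense();print(s["clock"],s["position"],s["wrist_force"],s["gripper_width"],s["joint_pos"])
R=Ro.from_euler("xyz",s["tcp_rot"]).as_matrix();print(R.round(3))
for p in((307,156),(460,156),(475,313),(312,313)):print(plane("top",p,20)[:2].round(0))
a=plane("top",(208,157),67)[:2];print("cup",a)
im=robot.snapshot("top")[:,:,::-1];cv2.imwrite("pics/t1.png",cv2.resize(im[120:340,280:520],None,fx=3,fy=2.7)[:, :720])
```

```text
1.3 [ 141.84442018 -531.39127225  239.27730129] [ 0.03537869 -0.45558299  0.89935891] 85.68101433221784 [-1.02539177e+00  2.55118958e-01  1.08208965e-01  3.94573993e-06
 -1.42390715e+00 -2.84620814e-01]
[[-0.    -0.258  0.966]
 [ 0.     0.966  0.258]
 [-1.     0.    -0.   ]]
[721.  85.]
[ 720. -244.]
[ 391. -242.]
[393.  81.]
cup [702.32821631 289.6383636 ]
```

Emit:
step_arm --deltas '[{"dx": 343,"dy": 453,"dz": 0,"rx": 0,"ry": 0,"rz": 0,"jaw": 0},{"dx": 343,"dy": 453,"dz": 0,"rx": 0,"ry": 0,"rz": 0,"jaw": 0},{"dx": 343,"dy": 453,"dz": 0,"rx": 0,"ry": 0,"rz": 0,"jaw": 0},{"dx": 343,"dy": 453,"dz": 0,"rx": 0,"ry": 0,"rz": 0,"jaw": 0},{"dx": 343,"dy": 453,"dz": 0,"rx": 0,"ry": 0,"rz": 0,"jaw": 0},{"dx": 343,"dy": 453,"dz": 0,"rx": 0,"ry": 0,"rz": 0,"jaw": 0},{"dx": 343,"dy": 453,"dz": 0,"rx": 0,"ry": 0,"rz": 0,"jaw": 0},{"dx": 343,"dy": 453,"dz": 0,"rx": 0,"ry": 0,"rz": 0,"jaw": 0},{"dx": 343,"dy": 453,"dz": 0,"rx": 0,"ry": 0,"rz": 0,"jaw": 0},{"dx": 343,"dy": 453,"dz": 0,"rx": 0,"ry": 0,"rz": 0,"jaw": 0},{"dx": 343,"dy": 453,"dz": 0,"rx": 0,"ry": 0,"rz": 0,"jaw": 0},{"dx": 343,"dy": 453,"dz": 0,"rx": 0,"ry": 0,"rz": 0,"jaw": 0}]'

```text
clock: 2.35
position: [444.5, -130.8, 239.7]
tcp_rot: [-0.35, 1.57, -0.089]
wrist_force: [0.5, -1.5, -0.3]
gripper_width: -0.1
```

Emit:
step_arm --deltas '[{"dx": 0,"dy": 0,"dz": -80,"rx": 0,"ry": 0,"rz": 0,"jaw": 0},{"dx": 0,"dy": 0,"dz": -80,"rx": 0,"ry": 0,"rz": 0,"jaw": 0},{"dx": 0,"dy": 0,"dz": -80,"rx": 0,"ry": 0,"rz": 0,"jaw": 0},{"dx": 0,"dy": 0,"dz": -80,"rx": 0,"ry": 0,"rz": 0,"jaw": 0}]'

```text
clock: 2.68
position: [442.5, -133.0, 158.7]
tcp_rot: [3.084, 1.566, -2.938]
wrist_force: [1.4, -0.2, 0.9]
gripper_width: -0.3
```

Emit:
step_arm --deltas '[{"dx": 41,"dy": 54,"dz": 0,"rx": 0,"ry": 0,"rz": 0,"jaw": 0},{"dx": 41,"dy": 54,"dz": -30,"rx": 0,"ry": 0,"rz": 0,"jaw": 0},{"dx": 41,"dy": 54,"dz": -70,"rx": 0,"ry": 0,"rz": 0,"jaw": 0},{"dx": 41,"dy": 54,"dz": -105,"rx": 0,"ry": 0,"rz": 0,"jaw": 0},{"dx": 41,"dy": 54,"dz": -105,"rx": 0,"ry": 0,"rz": 0,"jaw": 0},{"dx": 41,"dy": 54,"dz": -105,"rx": 0,"ry": 0,"rz": 0,"jaw": 0},{"dx": 41,"dy": 54,"dz": -105,"rx": 0,"ry": 0,"rz": 0,"jaw": 0}]'

```text
clock: 3.27
position: [487.5, -79.3, 58.0]
tcp_rot: [-0.373, 1.565, -0.112]
wrist_force: [0.3, -0.5, 1.1]
gripper_width: 0.2
```

Run:
```python
from h import *
s=robot.sense();print(s["clock"],s["position"],s["wrist_force"],s["gripper_width"],s["joint_pos"])
im=robot.snapshot("top")[:,:,::-1];im2=robot.snapshot("scene")[:,:,::-1]
o=np.zeros((420,800,3),np.uint8);o[:,:400]=cv2.resize(im[170:310,320:453],(400,420));o[:,400:]=cv2.resize(im2[110:236,300:420],(400,420));cv2.imwrite("pics/t1.png",o)
```

```text
3.2667 [487.50530109 -79.32924511  57.9612532 ] [ 0.25167205 -0.52931122  1.14508875] 0.20868547097691736 [ 0.1577988   0.27925382 -0.3531767   0.00194357 -0.93272624 -1.46873164]
```

View pics/t1.png

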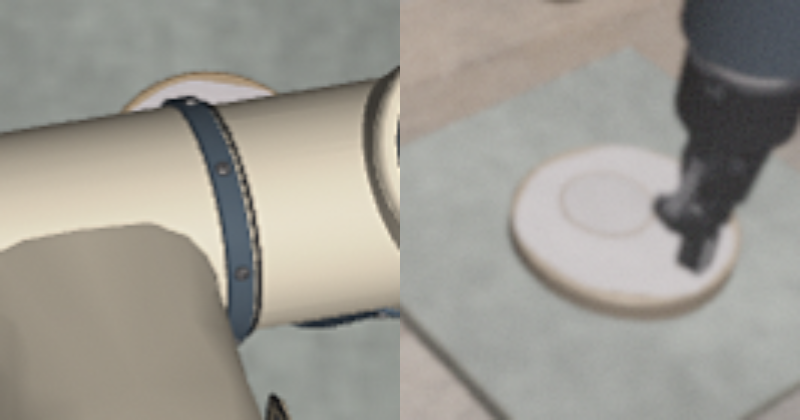

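The scene view shows the closed fingertips above the near (-x) rim, just inside it. I'll lower gently from here.

Emit:
step_arm --deltas '[{"dx": 0,"dy": 0,"dz": -3,"rx": 0,"ry": 0,"rz": 0,"jaw": 0},{"dx": 0,"dy": 0,"dz": -5,"rx": 0,"ry": 0,"rz": 0,"jaw": 0},{"dx": 0,"dy": 0,"dz": -5,"rx": 0,"ry": 0,"rz": 0,"jaw": 0},{"dx": 0,"dy": 0,"dz": -5,"rx": 0,"ry": 0,"rz": 0,"jaw": 0}]'

```text
clock: 3.7
position: [484.7, -78.8, 49.5]
tcp_rot: [-0.356, 1.571, -0.095]
wrist_force: [1.0, -0.5, -0.9]
gripper_width: 0.4
```

Emit:
step_arm --deltas '[{"dx": 0,"dy": 0,"dz": -0.7,"rx": 0,"ry": 0,"rz": 0,"jaw": 0},{"dx": 0,"dy": 0,"dz": -1,"rx": 0,"ry": 0,"rz": 0,"jaw": 0},{"dx": 0,"dy": 0,"dz": -1,"rx": 0,"ry": 0,"rz": 0,"jaw": 0}]'

```text
clock: 3.95
position: [484.6, -78.7, 48.2]
tcp_rot: [2.94, 1.571, -3.083]
wrist_force: [-0.6, -0.2, -0.1]
gripper_width: -0.1
```

Emit:
step_arm --deltas '[{"dx": 0,"dy": 0,"dz": -0.5,"rx": 0,"ry": 0,"rz": 0,"jaw": 0},{"dx": 0,"dy": 0,"dz": -0.5,"rx": 0,"ry": 0,"rz": 0,"jaw": 0}]'

```text
clock: 4.12
position: [484.7, -78.8, 48.0]
tcp_rot: [-2.011, 1.571, -1.75]
wrist_force: [-0.2, -0.2, 2.7]
gripper_width: 0.1
```

Emit:
step_arm --deltas '[{"dx": 0,"dy": 0,"dz": -0.4,"rx": 0,"ry": 0,"rz": 0,"jaw": 0},{"dx": 0,"dy": 0,"dz": -0.4,"rx": 0,"ry": 0,"rz": 0,"jaw": 0}]'

```text
clock: 4.28
position: [484.7, -78.8, 47.9]
tcp_rot: [-1.225, 1.571, -0.964]
wrist_force: [-2.1, 0.8, 6.5]
gripper_width: -0.1
```

Emit:
step_arm --deltas '[{"dx": 0,"dy": 0,"dz": -0.4,"rx": 0,"ry": 0,"rz": 0,"jaw": 0},{"dx": 0,"dy": 0,"dz": -0.4,"rx": 0,"ry": 0,"rz": 0,"jaw": 0}]'

```text
clock: 4.45
position: [484.7, -78.8, 47.8]
tcp_rot: [-0.878, 1.57, -0.617]
wrist_force: [-4.1, 0.2, 8.1]
gripper_width: 0.3
```

Near side (-x): 8 N and no tipping; the tool gives about 10 N per commanded mm. Next is the +y side.

Emit:
step_arm --deltas '[{"dx": 0,"dy": 0,"dz": 10,"rx": 0,"ry": 0,"rz": 0,"jaw": 0},{"dx": 33,"dy": 33,"dz": 10,"rx": 0,"ry": 0,"rz": 0,"jaw": 0},{"dx": 66,"dy": 66,"dz": 10,"rx": 0,"ry": 0,"rz": 0,"jaw": 0},{"dx": 66,"dy": 66,"dz": 10,"rx": 0,"ry": 0,"rz": 0,"jaw": 0},{"dx": 66,"dy": 66,"dz": 6,"rx": 0,"ry": 0,"rz": 0,"jaw": 0},{"dx": 66,"dy": 66,"dz": 3,"rx": 0,"ry": 0,"rz": 0,"jaw": 0},{"dx": 66,"dy": 66,"dz": 1.5,"rx": 0,"ry": 0,"rz": 0,"jaw": 0},{"dx": 66,"dy": 66,"dz": 0.8,"rx": 0,"ry": 0,"rz": 0,"jaw": 0},{"dx": 66,"dy": 66,"dz": 0.4,"rx": 0,"ry": 0,"rz": 0,"jaw": 0},{"dx": 66,"dy": 66,"dz": 0.1,"rx": 0,"ry": 0,"rz": 0,"jaw": 0},{"dx": 66,"dy": 66,"dz": 0.1,"rx": 0,"ry": 0,"rz": 0,"jaw": 0}]'

```text
clock: 5.37
position: [550.1, -13.2, 47.3]
tcp_rot: [3.018, 1.57, -3.005]
wrist_force: [-1.8, -0.3, 3.6]
gripper_width: 0.4
```

Emit:
step_arm --deltas '[{"dx": 0,"dy": 0,"dz": -0.3,"rx": 0,"ry": 0,"rz": 0,"jaw": 0},{"dx": 0,"dy": 0,"dz": -0.3,"rx": 0,"ry": 0,"rz": 0,"jaw": 0}]'

```text
clock: 5.53
position: [550.3, -13.1, 46.8]
tcp_rot: [-2.929, 1.57, -2.669]
wrist_force: [-2.1, 0.6, 2.6]
gripper_width: -0.1
```

The +y side is tipping (z is dropping at about 3 N). I'll measure how deep it goes.

Emit:
step_arm --deltas '[{"dx": 0,"dy": 0,"dz": -0.5,"rx": 0,"ry": 0,"rz": 0,"jaw": 0},{"dx": 0,"dy": 0,"dz": -0.8,"rx": 0,"ry": 0,"rz": 0,"jaw": 0},{"dx": 0,"dy": 0,"dz": -0.8,"rx": 0,"ry": 0,"rz": 0,"jaw": 0}]'

```text
clock: 5.78
position: [550.5, -12.8, 45.9]
tcp_rot: [2.926, 1.57, -3.096]
wrist_force: [-3.6, 0.9, 2.8]
gripper_width: 0.0
```

Emit:
step_arm --deltas '[{"dx": 0,"dy": 0,"dz": -0.5,"rx": 0,"ry": 0,"rz": 0,"jaw": 0},{"dx": 0,"dy": 0,"dz": -0.8,"rx": 0,"ry": 0,"rz": 0,"jaw": 0},{"dx": 0,"dy": 0,"dz": -0.8,"rx": 0,"ry": 0,"rz": 0,"jaw": 0}]'

```text
clock: 6.03
position: [550.7, -12.6, 45.2]
tcp_rot: [0.711, 1.571, 0.972]
wrist_force: [-2.2, 0.5, 3.4]
gripper_width: -0.3
```

Emit:
step_arm --deltas '[{"dx": 0,"dy": 0,"dz": -0.4,"rx": 0,"ry": 0,"rz": 0,"jaw": 0},{"dx": 0,"dy": 0,"dz": -0.6,"rx": 0,"ry": 0,"rz": 0,"jaw": 0},{"dx": 0,"dy": 0,"dz": -0.6,"rx": 0,"ry": 0,"rz": 0,"jaw": 0}]'

```text
clock: 6.28
position: [550.8, -12.6, 44.7]
tcp_rot: [0.35, 1.57, 0.611]
wrist_force: [-2.4, 2.5, 5.1]
gripper_width: 0.1
```

Emit:
step_arm --deltas '[{"dx": 0,"dy": 0,"dz": -0.4,"rx": 0,"ry": 0,"rz": 0,"jaw": 0},{"dx": 0,"dy": 0,"dz": -0.4,"rx": 0,"ry": 0,"rz": 0,"jaw": 0}]'

```text
clock: 6.45
position: [550.8, -12.6, 44.5]
tcp_rot: [0.178, 1.57, 0.439]
wrist_force: [-3.5, 3.1, 5.8]
gripper_width: 0.2
```

Emit:
step_arm --deltas '[{"dx": 0,"dy": 0,"dz": 0,"rx": 0,"ry": 0,"rz": 0,"jaw": 0}]'

```text
clock: 6.53
position: [550.9, -12.5, 44.5]
tcp_rot: [0.175, 1.57, 0.436]
wrist_force: [-3.1, 2.8, 7.2]
gripper_width: -0.1
```

At +y it tips 3.2 mm before it stops, so the lifted direction is near +y (90°). I'll compare the depths at 135° and 45° to refine it.

Emit:
step_arm --deltas '[{"dx": 0,"dy": 0,"dz": 6,"rx": 0,"ry": 0,"rz": 0,"jaw": 0},{"dx": 0,"dy": 0,"dz": 12,"rx": 0,"ry": 0,"rz": 0,"jaw": 0},{"dx": -25,"dy": -10,"dz": 12,"rx": 0,"ry": 0,"rz": 0,"jaw": 0},{"dx": -47,"dy": -19,"dz": 12,"rx": 0,"ry": 0,"rz": 0,"jaw": 0},{"dx": -47,"dy": -19,"dz": 8,"rx": 0,"ry": 0,"rz": 0,"jaw": 0},{"dx": -47,"dy": -19,"dz": 5,"rx": 0,"ry": 0,"rz": 0,"jaw": 0},{"dx": -47,"dy": -19,"dz": 4,"rx": 0,"ry": 0,"rz": 0,"jaw": 0},{"dx": -47,"dy": -19,"dz": 3.5,"rx": 0,"ry": 0,"rz": 0,"jaw": 0},{"dx": -47,"dy": -19,"dz": 3.2,"rx": 0,"ry": 0,"rz": 0,"jaw": 0},{"dx": -47,"dy": -19,"dz": 2.9,"rx": 0,"ry": 0,"rz": 0,"jaw": 0},{"dx": -47,"dy": -19,"dz": 2.9,"rx": 0,"ry": 0,"rz": 0,"jaw": 0}]'

```text
clock: 7.45
position: [504.2, -31.6, 47.4]
tcp_rot: [-0.342, 1.57, -0.081]
wrist_force: [-2.5, -0.0, 4.9]
gripper_width: -0.5
```

Emit:
step_arm --deltas '[{"dx": 0,"dy": 0,"dz": -0.3,"rx": 0,"ry": 0,"rz": 0,"jaw": 0},{"dx": 0,"dy": 0,"dz": -0.3,"rx": 0,"ry": 0,"rz": 0,"jaw": 0}]'

```text
clock: 7.62
position: [504.2, -31.5, 47.2]
tcp_rot: [-0.045, 1.57, 0.217]
wrist_force: [-3.0, 0.9, 5.5]
gripper_width: -0.0
```

Emit:
step_arm --deltas '[{"dx": 0,"dy": 0,"dz": -0.3,"rx": 0,"ry": 0,"rz": 0,"jaw": 0},{"dx": 0,"dy": 0,"dz": -0.3,"rx": 0,"ry": 0,"rz": 0,"jaw": 0}]'

```text
clock: 7.78
position: [504.2, -31.3, 46.9]
tcp_rot: [0.218, 1.57, 0.479]
wrist_force: [-3.3, 1.2, 6.1]
gripper_width: 0.3
```

Emit:
step_arm --deltas '[{"dx": 0,"dy": 0,"dz": -0.3,"rx": 0,"ry": 0,"rz": 0,"jaw": 0},{"dx": 0,"dy": 0,"dz": -0.3,"rx": 0,"ry": 0,"rz": 0,"jaw": 0}]'

```text
clock: 7.95
position: [504.2, -31.2, 46.7]
tcp_rot: [0.351, 1.57, 0.612]
wrist_force: [-2.7, 2.2, 6.5]
gripper_width: 0.4
```

Emit:
step_arm --deltas '[{"dx": 0,"dy": 0,"dz": -0.3,"rx": 0,"ry": 0,"rz": 0,"jaw": 0},{"dx": 0,"dy": 0,"dz": -0.3,"rx": 0,"ry": 0,"rz": 0,"jaw": 0}]'

```text
clock: 8.12
position: [504.2, -31.1, 46.4]
tcp_rot: [0.455, 1.57, 0.716]
wrist_force: [-3.1, 3.1, 7.0]
gripper_width: -0.0
```

Emit:
step_arm --deltas '[{"dx": 0,"dy": 0,"dz": -0.3,"rx": 0,"ry": 0,"rz": 0,"jaw": 0},{"dx": 0,"dy": 0,"dz": -0.3,"rx": 0,"ry": 0,"rz": 0,"jaw": 0}]'

```text
clock: 8.28
position: [504.2, -31.0, 46.2]
tcp_rot: [0.508, 1.57, 0.769]
wrist_force: [-4.4, 3.2, 7.4]
gripper_width: 0.2
```

Emit:
step_arm --deltas '[{"dx": 0,"dy": 0,"dz": -0.4,"rx": 0,"ry": 0,"rz": 0,"jaw": 0},{"dx": 0,"dy": 0,"dz": -0.4,"rx": 0,"ry": 0,"rz": 0,"jaw": 0}]'

```text
clock: 8.45
position: [504.3, -30.9, 45.9]
tcp_rot: [0.569, 1.569, 0.83]
wrist_force: [-3.8, 3.1, 8.8]
gripper_width: 0.3
```

Emit:
step_arm --deltas '[{"dx": 0,"dy": 0,"dz": -0.4,"rx": 0,"ry": 0,"rz": 0,"jaw": 0},{"dx": 0,"dy": 0,"dz": -0.4,"rx": 0,"ry": 0,"rz": 0,"jaw": 0}]'

```text
clock: 8.62
position: [504.3, -30.8, 45.7]
tcp_rot: [0.515, 1.569, 0.776]
wrist_force: [-4.9, 3.6, 9.4]
gripper_width: 0.0
```

Emit:
step_arm --deltas '[{"dx": 0,"dy": 0,"dz": 6,"rx": 0,"ry": 0,"rz": 0,"jaw": 0},{"dx": 0,"dy": 0,"dz": 12,"rx": 0,"ry": 0,"rz": 0,"jaw": 0},{"dx": 35,"dy": 0,"dz": 12,"rx": 0,"ry": 0,"rz": 0,"jaw": 0},{"dx": 70,"dy": 0,"dz": 12,"rx": 0,"ry": 0,"rz": 0,"jaw": 0},{"dx": 94,"dy": 0,"dz": 12,"rx": 0,"ry": 0,"rz": 0,"jaw": 0},{"dx": 94,"dy": 0,"dz": 8,"rx": 0,"ry": 0,"rz": 0,"jaw": 0},{"dx": 94,"dy": 0,"dz": 5,"rx": 0,"ry": 0,"rz": 0,"jaw": 0},{"dx": 94,"dy": 0,"dz": 4,"rx": 0,"ry": 0,"rz": 0,"jaw": 0},{"dx": 94,"dy": 0,"dz": 3,"rx": 0,"ry": 0,"rz": 0,"jaw": 0},{"dx": 94,"dy": 0,"dz": 2.5,"rx": 0,"ry": 0,"rz": 0,"jaw": 0},{"dx": 94,"dy": 0,"dz": 2.1,"rx": 0,"ry": 0,"rz": 0,"jaw": 0},{"dx": 94,"dy": 0,"dz": 2.1,"rx": 0,"ry": 0,"rz": 0,"jaw": 0}]'

```text
clock: 9.62
position: [597.3, -31.7, 47.6]
tcp_rot: [-0.09, 1.571, 0.171]
wrist_force: [-2.3, 0.6, 4.8]
gripper_width: 0.3
```

Emit:
step_arm --deltas '[{"dx": 0,"dy": 0,"dz": -0.4,"rx": 0,"ry": 0,"rz": 0,"jaw": 0},{"dx": 0,"dy": 0,"dz": -0.4,"rx": 0,"ry": 0,"rz": 0,"jaw": 0}]'

```text
clock: 9.78
position: [597.3, -31.4, 46.9]
tcp_rot: [1.272, 1.57, 1.532]
wrist_force: [-1.5, 2.7, 4.9]
gripper_width: -0.2
```

Emit:
step_arm --deltas '[{"dx": 0,"dy": 0,"dz": -0.4,"rx": 0,"ry": 0,"rz": 0,"jaw": 0},{"dx": 0,"dy": 0,"dz": -0.4,"rx": 0,"ry": 0,"rz": 0,"jaw": 0}]'

```text
clock: 9.95
position: [597.4, -31.3, 46.5]
tcp_rot: [1.231, 1.57, 1.492]
wrist_force: [-2.3, 2.6, 7.3]
gripper_width: 0.2
```

Emit:
step_arm --deltas '[{"dx": 0,"dy": 0,"dz": -0.4,"rx": 0,"ry": 0,"rz": 0,"jaw": 0},{"dx": 0,"dy": 0,"dz": -0.4,"rx": 0,"ry": 0,"rz": 0,"jaw": 0}]'

```text
clock: 10.12
position: [597.4, -31.1, 46.2]
tcp_rot: [1.149, 1.57, 1.41]
wrist_force: [-3.9, 3.6, 5.6]
gripper_width: 0.0
```

Emit:
step_arm --deltas '[{"dx": 0,"dy": 0,"dz": -0.3,"rx": 0,"ry": 0,"rz": 0,"jaw": 0},{"dx": 0,"dy": 0,"dz": -0.3,"rx": 0,"ry": 0,"rz": 0,"jaw": 0}]'

```text
clock: 10.28
position: [597.4, -31.0, 46.0]
tcp_rot: [1.117, 1.57, 1.378]
wrist_force: [-2.6, 2.4, 6.3]
gripper_width: -0.2
```

Emit:
step_arm --deltas '[{"dx": 0,"dy": 0,"dz": -0.3,"rx": 0,"ry": 0,"rz": 0,"jaw": 0},{"dx": 0,"dy": 0,"dz": -0.3,"rx": 0,"ry": 0,"rz": 0,"jaw": 0}]'

```text
clock: 10.45
position: [597.4, -30.9, 45.8]
tcp_rot: [1.027, 1.57, 1.288]
wrist_force: [-3.1, 3.5, 8.3]
gripper_width: 0.0
```

Emit:
step_arm --deltas '[{"dx": 0,"dy": 0,"dz": -0.3,"rx": 0,"ry": 0,"rz": 0,"jaw": 0},{"dx": 0,"dy": 0,"dz": -0.3,"rx": 0,"ry": 0,"rz": 0,"jaw": 0}]'

```text
clock: 10.62
position: [597.4, -30.9, 45.6]
tcp_rot: [0.985, 1.57, 1.246]
wrist_force: [-3.0, 4.0, 7.8]
gripper_width: -0.4
```

The 135° and 45° depths match (z 45.7 against 45.6 at the same command), so the lifted direction is about 89–90°, i.e. +y. Now for the wedge: lift, travel, turn +1.685 rad and open the jaws.

Emit:
step_arm --deltas '[{"dx": 0,"dy": 0,"dz": 20,"rx": 0,"ry": 0,"rz": 0,"jaw": 0},{"dx": 0,"dy": 0,"dz": 55,"rx": 0,"ry": 0,"rz": 0.12,"jaw": 50},{"dx": -11,"dy": 35,"dz": 65,"rx": 0,"ry": 0,"rz": 0.24,"jaw": 50},{"dx": -23,"dy": 73,"dz": 65,"rx": 0,"ry": 0,"rz": 0.36,"jaw": 50},{"dx": -35,"dy": 111,"dz": 65,"rx": 0,"ry": 0,"rz": 0.48,"jaw": 50},{"dx": -47,"dy": 149,"dz": 65,"rx": 0,"ry": 0,"rz": 0.6,"jaw": 50},{"dx": -59,"dy": 187,"dz": 65,"rx": 0,"ry": 0,"rz": 0.72,"jaw": 50},{"dx": -71,"dy": 225,"dz": 65,"rx": 0,"ry": 0,"rz": 0.84,"jaw": 50},{"dx": -83,"dy": 263,"dz": 65,"rx": 0,"ry": 0,"rz": 0.96,"jaw": 50},{"dx": -95,"dy": 301,"dz": 65,"rx": 0,"ry": 0,"rz": 1.08,"jaw": 50},{"dx": -107,"dy": 339,"dz": 65,"rx": 0,"ry": 0,"rz": 1.2,"jaw": 50},{"dx": -119,"dy": 375,"dz": 65,"rx": 0,"ry": 0,"rz": 1.32,"jaw": 50}]'

```text
clock: 11.62
position: [477.4, 345.1, 109.5]
tcp_rot: [1.474, 1.57, 3.061]
wrist_force: [0.5, 0.7, 0.4]
gripper_width: 50.0
```

Emit:
step_arm --deltas '[{"dx": -4,"dy": 11,"dz": -20,"rx": 0,"ry": 0,"rz": 0.12,"jaw": 50},{"dx": -4,"dy": 11,"dz": -40,"rx": 0,"ry": 0,"rz": 0.24,"jaw": 50},{"dx": -4,"dy": 11,"dz": -60,"rx": 0,"ry": 0,"rz": 0.365,"jaw": 50},{"dx": -4,"dy": 11,"dz": -60,"rx": 0,"ry": 0,"rz": 0.365,"jaw": 50},{"dx": -4,"dy": 11,"dz": -60,"rx": 0,"ry": 0,"rz": 0.365,"jaw": 50},{"dx": -4,"dy": 11,"dz": -60,"rx": 0,"ry": 0,"rz": 0.365,"jaw": 50}]'

```text
clock: 12.12
position: [475.3, 354.4, 50.9]
tcp_rot: [-1.44, 1.569, 0.502]
wrist_force: [-0.4, 0.1, 0.2]
gripper_width: 50.1
```

Run:
```python
from h import *
from scipy.spatial.transform import Rotation as Ro
s=robot.sense();print(s["clock"],s["position"],s["wrist_force"],s["gripper_width"],s["joint_pos"])
R=Ro.from_euler("xyz",s["tcp_rot"]).as_matrix();print("jaw",np.arctan2(R[1,1],R[0,1]),"x",R[:,0])
im=robot.snapshot("top")[:,:,::-1];im2=robot.snapshot("scene")[:,:,::-1]
b=(335,180,447,285)
L=cv2.GaussianBlur(cv2.cvtColor(im,cv2.COLOR_BGR2LAB)[b[1]:b[3],b[0]:b[2],1],(3,3),0)
m=cv2.threshold(L,0,255,cv2.THRESH_OTSU)[1]
c=max(cv2.findContours(m,cv2.RETR_EXTERNAL,cv2.CHAIN_APPROX_NONE)[0],key=cv2.contourArea)
P=np.array([plane("top",p,40)[:2] for p in cv2.convexHull(c)[:,0]+[b[0],b[1]]])
q=np.linalg.lstsq(np.c_[2*P,np.ones(len(P))],(P**2).sum(1),rcond=None)[0];print("shelf",q[:2])
o=np.zeros((420,800,3),np.uint8);o[:,:400]=cv2.resize(im[200:305,130:230],(400,420));o[:,400:]=cv2.resize(im2[235:340,170:270],(400,420));cv2.imwrite("pics/t2.png",o)
```

```text
12.1167 [475.30338116 354.44012827  50.86601969] [-0.40282663  0.06317463  0.22970869] 50.13245985477444 [ 9.04546806e-01  4.58801767e-01 -9.31871034e-02  6.59287784e-04
 -1.01749049e+00 -5.33464151e-01]
jaw -2.770164042390591 x [ 1.25496461e-03  6.88735867e-04 -9.99998975e-01]
shelf [551.90793942 -78.76006088]
```

View pics/t2.png

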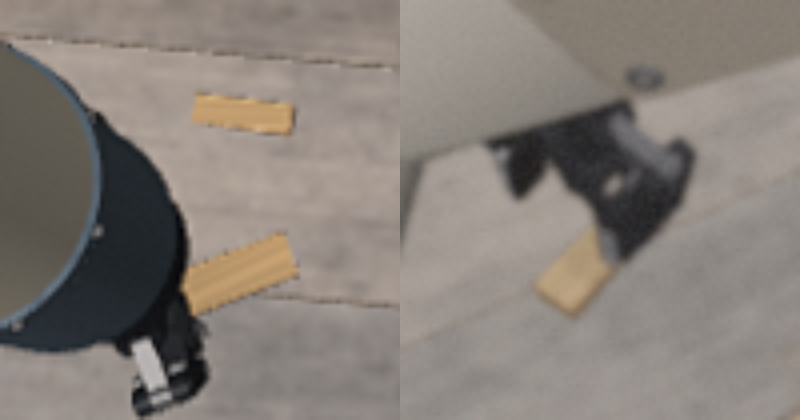

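The gripper is centred over the thick half (right panel), and the shelf has not moved (551.9,-78.8). Descend and grip.

Emit:
step_arm --deltas '[{"dx": 0,"dy": 0,"dz": -22,"rx": 0,"ry": 0,"rz": 0,"jaw": 50},{"dx": 0,"dy": 0,"dz": -35,"rx": 0,"ry": 0,"rz": 0,"jaw": 50},{"dx": 0,"dy": 0,"dz": -41,"rx": 0,"ry": 0,"rz": 0,"jaw": 50},{"dx": 0,"dy": 0,"dz": -41,"rx": 0,"ry": 0,"rz": 0,"jaw": 50},{"dx": 0,"dy": 0,"dz": -41,"rx": 0,"ry": 0,"rz": 0,"jaw": 50}]'

```text
clock: 12.63
position: [475.2, 354.5, 9.7]
tcp_rot: [-1.426, 1.57, 0.519]
wrist_force: [0.2, 0.7, 0.5]
gripper_width: 49.7
```

Emit:
step_arm --deltas '[{"dx": 0,"dy": 0,"dz": 0,"rx": 0,"ry": 0,"rz": 0,"jaw": 15},{"dx": 0,"dy": 0,"dz": 0,"rx": 0,"ry": 0,"rz": 0,"jaw": 15},{"dx": 0,"dy": 0,"dz": 0,"rx": 0,"ry": 0,"rz": 0,"jaw": 15},{"dx": 0,"dy": 0,"dz": 0,"rx": 0,"ry": 0,"rz": 0,"jaw": 15},{"dx": 0,"dy": 0,"dz": 0,"rx": 0,"ry": 0,"rz": 0,"jaw": 15},{"dx": 0,"dy": 0,"dz": 0,"rx": 0,"ry": 0,"rz": 0,"jaw": 15}]'

```text
clock: 13.13
position: [475.4, 354.9, 10.2]
tcp_rot: [-1.273, 1.568, 0.673]
wrist_force: [-1.5, -0.7, 5.5]
gripper_width: 21.5
```

Emit:
step_arm --deltas '[{"dx": 0,"dy": 0,"dz": 5,"rx": 0,"ry": 0,"rz": 0,"jaw": 15},{"dx": 0,"dy": 0,"dz": 30,"rx": 0,"ry": 0,"rz": 0,"jaw": 15},{"dx": 0,"dy": 0,"dz": 61,"rx": 0,"ry": 0,"rz": 0,"jaw": 15},{"dx": 0,"dy": 0,"dz": 61,"rx": 0,"ry": 0,"rz": 0,"jaw": 15},{"dx": 0,"dy": 0,"dz": 61,"rx": 0,"ry": 0,"rz": 0,"jaw": 15}]'

```text
clock: 13.55
position: [475.6, 355.3, 72.1]
tcp_rot: [-1.075, 1.566, 0.871]
wrist_force: [0.3, -0.1, -1.3]
gripper_width: 21.5
```

Emit:
step_arm --deltas '[{"dx": 10,"dy": -37,"dz": 10,"rx": 0,"ry": 0,"rz": -0.1,"jaw": 15},{"dx": 19,"dy": -74,"dz": 10,"rx": 0,"ry": 0,"rz": -0.2,"jaw": 15},{"dx": 29,"dy": -111,"dz": 10,"rx": 0,"ry": 0,"rz": -0.3,"jaw": 15},{"dx": 38,"dy": -148,"dz": 10,"rx": 0,"ry": 0,"rz": -0.372,"jaw": 15},{"dx": 48,"dy": -185,"dz": 10,"rx": 0,"ry": 0,"rz": -0.372,"jaw": 15},{"dx": 57,"dy": -222,"dz": 10,"rx": 0,"ry": 0,"rz": -0.372,"jaw": 15},{"dx": 67,"dy": -259,"dz": 10,"rx": 0,"ry": 0,"rz": -0.372,"jaw": 15},{"dx": 76,"dy": -285,"dz": 10,"rx": 0,"ry": 0,"rz": -0.372,"jaw": 15},{"dx": 76,"dy": -285,"dz": 10,"rx": 0,"ry": 0,"rz": -0.372,"jaw": 15},{"dx": 76,"dy": -285,"dz": 10,"rx": 0,"ry": 0,"rz": -0.372,"jaw": 15}]'

```text
clock: 14.38
position: [550.2, 67.6, 78.7]
tcp_rot: [1.749, 1.569, -2.963]
wrist_force: [0.1, -0.2, -0.3]
gripper_width: 21.7
```

Run:
```python
from h import *
from scipy.spatial.transform import Rotation as Ro
s=robot.sense();print(s["clock"],s["position"],s["wrist_force"],s["gripper_width"],s["joint_pos"])
R=Ro.from_euler("xyz",s["tcp_rot"]).as_matrix();print("jaw",np.arctan2(R[1,1],R[0,1]))
im=robot.snapshot("top")[:,:,::-1];im2=robot.snapshot("scene")[:,:,::-1]
o=np.zeros((420,800,3),np.uint8);o[:,:400]=cv2.resize(im[150:297,290:430],(400,420));o[:,400:]=cv2.resize(im2[110:236,270:390],(400,420));cv2.imwrite("pics/t3.png",o)
```

```text
14.3833 [550.17906724  67.60323132  78.744192  ] [ 0.10953026 -0.17314458 -0.34276579] 21.715470966057197 [ 4.04232189e-01  3.66599276e-01 -1.59843352e-01 -5.29034900e-04
 -1.04634571e+00 -4.04195122e-01]
jaw 3.141363991860329
```

View pics/t3.png

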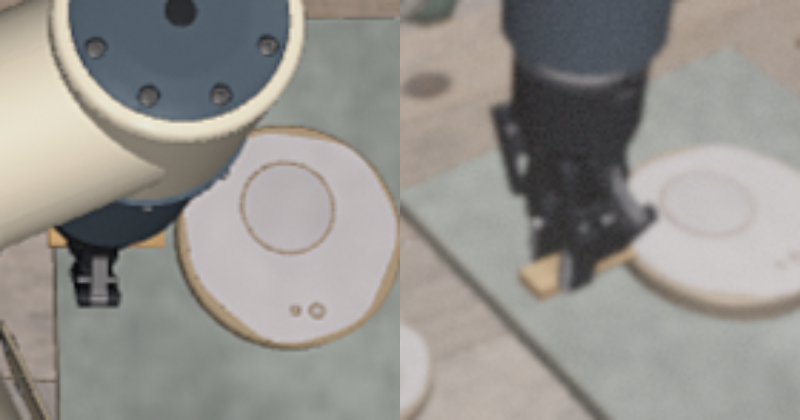

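The wedge is held level and square, thin end towards the shelf, with its tip at about top px (347,235). I'll lower it onto the slab just outside the rim.

Emit:
step_arm --deltas '[{"dx": 1,"dy": 0,"dz": -25,"rx": 0,"ry": 0,"rz": 0,"jaw": 15},{"dx": 1,"dy": 0,"dz": -43,"rx": 0,"ry": 0,"rz": 0,"jaw": 15},{"dx": 1,"dy": 0,"dz": -47,"rx": 0,"ry": 0,"rz": 0,"jaw": 15},{"dx": 1,"dy": 0,"dz": -48,"rx": 0,"ry": 0,"rz": 0,"jaw": 15},{"dx": 1,"dy": 0,"dz": -48,"rx": 0,"ry": 0,"rz": 0,"jaw": 15}]'

```text
clock: 14.9
position: [551.6, 70.0, 32.0]
tcp_rot: [3.021, 1.571, -1.687]
wrist_force: [-0.5, 0.5, -0.5]
gripper_width: 21.6
```

Emit:
step_arm --deltas '[{"dx": 0,"dy": 0,"dz": -0.6,"rx": 0,"ry": 0,"rz": 0,"jaw": 15},{"dx": 0,"dy": 0,"dz": -0.8,"rx": 0,"ry": 0,"rz": 0,"jaw": 15},{"dx": 0,"dy": 0,"dz": -0.8,"rx": 0,"ry": 0,"rz": 0,"jaw": 15}]'

```text
clock: 15.15
position: [551.9, 69.5, 31.5]
tcp_rot: [-1.185, 1.57, 0.389]
wrist_force: [0.6, 0.5, -0.8]
gripper_width: 21.6
```

Run:
```python
from h import *
s=robot.sense();print(s["clock"],s["position"],s["wrist_force"])
for p,z in(((347,235),72),((307.5,235),72)):print(plane("top",p,z).round(1))
im=robot.snapshot("top")[:,:,::-1]; b=robot.snapshot("scene")[:,:,::-1]
o=np.zeros((420,800,3),np.uint8);o[:,:400]=cv2.resize(im[190:274,290:370],(400,420),interpolation=3);o[:,400:]=cv2.resize(b[140:224,300:380],(400,420),interpolation=3);cv2.imwrite("pics/t4.png",o)
```

```text
15.15 [551.93464632  69.50147046  31.50707048] [ 0.58063578  0.53306985 -0.75119562]
[539.9  14.1  72. ]
[540.2  90.6  72. ]
```

View pics/t4.png

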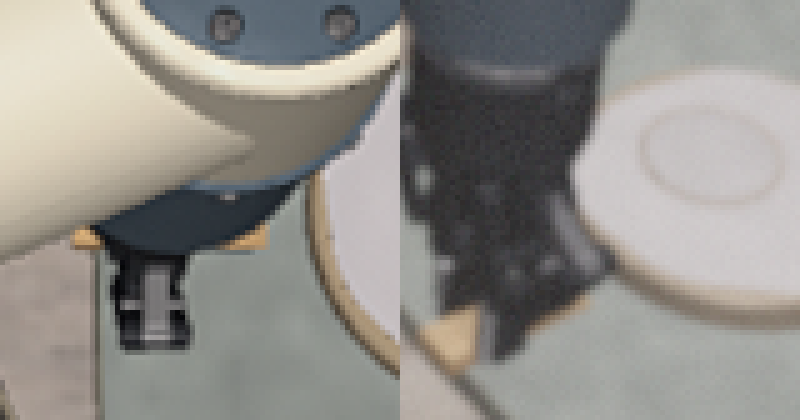

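The tip is at y ≈ 14 and the wedge's side edge at x ≈ 540, as expected. I'll touch down next.

Emit:
step_arm --deltas '[{"dx": 0,"dy": 0,"dz": -0.5,"rx": 0,"ry": 0,"rz": 0,"jaw": 15},{"dx": 0,"dy": 0,"dz": -0.7,"rx": 0,"ry": 0,"rz": 0,"jaw": 15},{"dx": 0,"dy": 0,"dz": -0.7,"rx": 0,"ry": 0,"rz": 0,"jaw": 15}]'

```text
clock: 15.5
position: [551.7, 69.2, 30.3]
tcp_rot: [-0.296, 1.571, 1.277]
wrist_force: [0.0, -0.0, 0.0]
gripper_width: 21.8
```

Emit:
step_arm --deltas '[{"dx": 0,"dy": 0,"dz": -0.4,"rx": 0,"ry": 0,"rz": 0,"jaw": 15},{"dx": 0,"dy": 0,"dz": -0.4,"rx": 0,"ry": 0,"rz": 0,"jaw": 15},{"dx": 0,"dy": 0,"dz": -0.4,"rx": 0,"ry": 0,"rz": 0,"jaw": 15}]'

```text
clock: 15.75
position: [551.7, 69.2, 30.2]
tcp_rot: [-1.823, 1.571, -0.249]
wrist_force: [-2.2, 0.2, 3.8]
gripper_width: 21.9
```

Emit:
step_arm --deltas '[{"dx": 0,"dy": -8,"dz": 0.2,"rx": 0,"ry": 0,"rz": 0,"jaw": 15},{"dx": 0,"dy": -16,"dz": 0.2,"rx": 0,"ry": 0,"rz": 0,"jaw": 15},{"dx": 0,"dy": -23,"dz": 0.2,"rx": 0,"ry": 0,"rz": 0,"jaw": 15},{"dx": 0,"dy": -29,"dz": 0.2,"rx": 0,"ry": 0,"rz": 0,"jaw": 15},{"dx": 0,"dy": -31,"dz": 0.2,"rx": 0,"ry": 0,"rz": 0,"jaw": 15},{"dx": 0,"dy": -31,"dz": 0.2,"rx": 0,"ry": 0,"rz": 0,"jaw": 15}]'

```text
clock: 16.25
position: [551.9, 37.2, 30.3]
tcp_rot: [-2.611, 1.57, -1.038]
wrist_force: [0.0, -1.9, 3.6]
gripper_width: 21.8
```

Emit:
step_arm --deltas '[{"dx": 0,"dy": -1,"dz": 0,"rx": 0,"ry": 0,"rz": 0,"jaw": 15},{"dx": 0,"dy": -2,"dz": 0,"rx": 0,"ry": 0,"rz": 0,"jaw": 15},{"dx": 0,"dy": -2,"dz": 0,"rx": 0,"ry": 0,"rz": 0,"jaw": 15}]'

```text
clock: 16.5
position: [551.9, 36.4, 30.2]
tcp_rot: [-1.199, 1.57, 0.375]
wrist_force: [0.7, 1.0, 4.0]
gripper_width: 22.1
```

Emit:
step_arm --deltas '[{"dx": 0,"dy": -1,"dz": 0,"rx": 0,"ry": 0,"rz": 0,"jaw": 15},{"dx": 0,"dy": -1,"dz": 0,"rx": 0,"ry": 0,"rz": 0,"jaw": 15}]'

```text
clock: 16.67
position: [551.9, 35.5, 30.3]
tcp_rot: [-1.064, 1.57, 0.51]
wrist_force: [0.2, 1.6, 4.5]
gripper_width: 21.4
```

Emit:
step_arm --deltas '[{"dx": 0,"dy": -1,"dz": 0,"rx": 0,"ry": 0,"rz": 0,"jaw": 15},{"dx": 0,"dy": -1,"dz": 0,"rx": 0,"ry": 0,"rz": 0,"jaw": 15}]'

```text
clock: 16.83
position: [551.9, 34.4, 30.2]
tcp_rot: [-1.11, 1.57, 0.464]
wrist_force: [0.0, 1.9, 4.9]
gripper_width: 21.6
```

Emit:
step_arm --deltas '[{"dx": 0,"dy": -1,"dz": 0,"rx": 0,"ry": 0,"rz": 0,"jaw": 15},{"dx": 0,"dy": -1,"dz": 0,"rx": 0,"ry": 0,"rz": 0,"jaw": 15}]'

```text
clock: 17.0
position: [551.9, 33.3, 30.3]
tcp_rot: [-1.257, 1.57, 0.317]
wrist_force: [1.1, 2.4, 5.0]
gripper_width: 21.5
```

Emit:
step_arm --deltas '[{"dx": 0,"dy": -1,"dz": 0,"rx": 0,"ry": 0,"rz": 0,"jaw": 15},{"dx": 0,"dy": -1,"dz": 0,"rx": 0,"ry": 0,"rz": 0,"jaw": 15}]'

```text
clock: 17.17
position: [551.9, 32.2, 30.2]
tcp_rot: [-1.278, 1.57, 0.296]
wrist_force: [0.2, 3.0, 4.4]
gripper_width: 21.6
```

Emit:
step_arm --deltas '[{"dx": 0,"dy": -0.6,"dz": 0,"rx": 0,"ry": 0,"rz": 0,"jaw": 15},{"dx": 0,"dy": -0.6,"dz": 0,"rx": 0,"ry": 0,"rz": 0,"jaw": 15}]'

```text
clock: 17.33
position: [551.9, 31.6, 30.2]
tcp_rot: [-1.266, 1.57, 0.307]
wrist_force: [0.0, 2.5, 4.8]
gripper_width: 21.6
```

Emit:
step_arm --deltas '[{"dx": 0,"dy": -0.6,"dz": 0,"rx": 0,"ry": 0,"rz": 0,"jaw": 15},{"dx": 0,"dy": -0.6,"dz": 0,"rx": 0,"ry": 0,"rz": 0,"jaw": 15}]'

```text
clock: 17.5
position: [551.9, 31.1, 30.3]
tcp_rot: [-1.244, 1.57, 0.329]
wrist_force: [-0.0, 2.8, 5.2]
gripper_width: 21.4
```

Emit:
step_arm --deltas '[{"dx": 0,"dy": -0.6,"dz": 0,"rx": 0,"ry": 0,"rz": 0,"jaw": 15},{"dx": 0,"dy": -0.6,"dz": 0,"rx": 0,"ry": 0,"rz": 0,"jaw": 15}]'

```text
clock: 17.67
position: [551.8, 30.4, 30.2]
tcp_rot: [-1.212, 1.57, 0.361]
wrist_force: [0.4, 3.0, 4.9]
gripper_width: 21.2
```

Run:
```python
from h import *
s=robot.sense();print(s["position"],s["wrist_force"],s["torque"])
im=np.mean([robot.snapshot("top")[:,:,::-1] for _ in range(4)],0).astype(np.uint8); b=np.mean([robot.snapshot("scene")[:,:,::-1] for _ in range(4)],0).astype(np.uint8)
o=np.zeros((420,800,3),np.uint8);o[:,:400]=cv2.resize(im[190:274,310:390],(400,420),interpolation=3);o[:,400:]=cv2.resize(b[140:224,310:390],(400,420),interpolation=3);cv2.imwrite("pics/t5.png",o)
```

```text
[551.82637085  30.44481441  30.22884012] [0.41933559 3.0449486  4.93992384] [ 0.93712483 -0.03706227 -0.03206763]
```

View pics/t5.png

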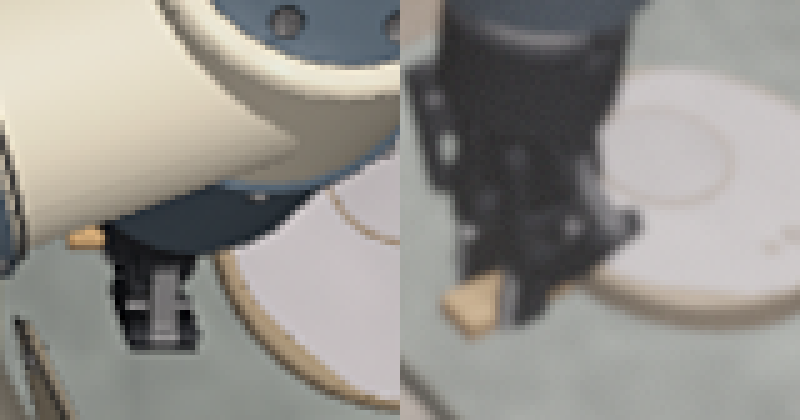

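Emit:
step_arm --deltas '[{"dx": 0,"dy": -0.5,"dz": 0.2,"rx": 0,"ry": 0,"rz": 0,"jaw": 15},{"dx": 0,"dy": -0.8,"dz": 0.2,"rx": 0,"ry": 0,"rz": 0,"jaw": 15},{"dx": 0,"dy": -0.8,"dz": 0.2,"rx": 0,"ry": 0,"rz": 0,"jaw": 15}]'

```text
clock: 18.32
position: [551.6, 29.5, 30.3]
tcp_rot: [2.395, 1.571, -2.314]
wrist_force: [-0.1, 2.0, 3.8]
gripper_width: 21.8
```

Emit:
step_arm --deltas '[{"dx": 0,"dy": -0.8,"dz": 0,"rx": 0,"ry": 0,"rz": 0,"jaw": 15},{"dx": 0,"dy": -0.8,"dz": 0,"rx": 0,"ry": 0,"rz": 0,"jaw": 15}]'

```text
clock: 18.48
position: [551.6, 28.7, 30.2]
tcp_rot: [2.054, 1.571, -2.656]
wrist_force: [0.4, 2.7, 3.5]
gripper_width: 21.5
```

Run:
```python
from h import *
for n,(x0,y0,x1,y1) in(("top",(380,225,450,280)),("scene",(375,140,420,215))):
    a=cv2.imread(f"pics/{n}_avg.png",0)[y0:y1,x0:x1].astype(np.float32)
    b=np.mean([robot.snapshot(n)[:,:,::-1] for _ in range(5)],0).astype(np.uint8);b=cv2.cvtColor(b,cv2.COLOR_BGR2GRAY)[y0:y1,x0:x1].astype(np.float32)
    W=np.eye(2,3,dtype=np.float32);cc,W=cv2.findTransformECC(a,b,W,cv2.MOTION_TRANSLATION);print(n,cc,W[:,2])
print(robot.sense()["clock"])
```

```text
top 0.9904971283228063 [0.15494804 0.01261318]
scene 0.994376603907158 [ 0.05726653 -0.03067164]
18.9833
```

The shelf has moved less than 0.4 mm, so the wedge is not jammed yet. Keep pushing in small steps.

Emit:
step_arm --deltas '[{"dx": 0,"dy": -0.8,"dz": 0,"rx": 0,"ry": 0,"rz": 0,"jaw": 15},{"dx": 0,"dy": -0.8,"dz": 0,"rx": 0,"ry": 0,"rz": 0,"jaw": 15}]'

```text
clock: 19.15
position: [551.6, 28.0, 30.2]
tcp_rot: [0.394, 1.571, 1.968]
wrist_force: [-0.1, 1.7, 4.2]
gripper_width: 21.7
```

Emit:
step_arm --deltas '[{"dx": 0,"dy": -0.8,"dz": 0,"rx": 0,"ry": 0,"rz": 0,"jaw": 15},{"dx": 0,"dy": -0.8,"dz": 0,"rx": 0,"ry": 0,"rz": 0,"jaw": 15}]'

```text
clock: 19.32
position: [551.7, 27.3, 30.3]
tcp_rot: [-0.13, 1.571, 1.444]
wrist_force: [0.2, 3.4, 3.0]
gripper_width: 21.9
```

```bash
cat > mv.py <<'E'
from h import *
for n,(x0,y0,x1,y1) in(("top",(380,225,450,280)),("scene",(375,140,420,215))):
    a=cv2.imread(f"pics/{n}_avg.png",0)[y0:y1,x0:x1].astype(np.float32)
    b=np.mean([robot.snapshot(n)[:,:,::-1] for _ in range(5)],0).astype(np.uint8);b=cv2.cvtColor(b,cv2.COLOR_BGR2GRAY)[y0:y1,x0:x1].astype(np.float32)
    W=np.eye(2,3,dtype=np.float32);cc,W=cv2.findTransformECC(a,b,W,cv2.MOTION_TRANSLATION);print(n,cc,W[:,2])
s=robot.sense();print(s["clock"],s["position"],s["wrist_force"])
E
python3 mv.py
```

```text
top 0.9811236517697733 [0.18801543 0.03782962]
scene 0.9942747716577658 [ 0.05289003 -0.01660696]
19.8167 [551.64972163  27.31307112  30.27140502] [0.61768033 3.22982727 2.06560957]
```

Nominal insertion is now about 27 mm, with Fy ≈ 3 N and no shelf shift. I'll release, clear the wedge and run the press test.

Emit:
step_arm --deltas '[{"dx": 0,"dy": 0,"dz": 0,"rx": 0,"ry": 0,"rz": 0,"jaw": 42},{"dx": 0,"dy": 0,"dz": 0,"rx": 0,"ry": 0,"rz": 0,"jaw": 42},{"dx": 0,"dy": 0,"dz": 0,"rx": 0,"ry": 0,"rz": 0,"jaw": 42},{"dx": 0,"dy": 0,"dz": 0,"rx": 0,"ry": 0,"rz": 0,"jaw": 42},{"dx": 0,"dy": 0,"dz": 20,"rx": 0,"ry": 0,"rz": 0,"jaw": 42},{"dx": 0,"dy": 0,"dz": 40,"rx": 0,"ry": 0,"rz": 0,"jaw": 42},{"dx": 0,"dy": 20,"dz": 60,"rx": 0,"ry": 0,"rz": 0,"jaw": 0},{"dx": -30,"dy": 20,"dz": 90,"rx": 0,"ry": 0,"rz": 0,"jaw": 0},{"dx": -60,"dy": 20,"dz": 120,"rx": 0,"ry": 0,"rz": 0,"jaw": 0},{"dx": -100,"dy": 20,"dz": 130,"rx": 0,"ry": 0,"rz": 0,"jaw": 0},{"dx": -140,"dy": 20,"dz": 130,"rx": 0,"ry": 0,"rz": 0,"jaw": 0},{"dx": -150,"dy": 20,"dz": 130,"rx": 0,"ry": 0,"rz": 0,"jaw": 0}]'

```text
clock: 20.82
position: [396.9, 46.4, 160.5]
tcp_rot: [0.589, 1.569, 2.163]
wrist_force: [0.4, -0.2, -0.0]
gripper_width: 0.2
```

```bash
python3 mv.py
python3 - <<'E'
from h import *
im=np.mean([robot.snapshot("top")[:,:,::-1] for _ in range(4)],0).astype(np.uint8); b=np.mean([robot.snapshot("scene")[:,:,::-1] for _ in range(4)],0).astype(np.uint8)
cv2.imwrite("pics/top_w.png",im);cv2.imwrite("pics/scene_w.png",b)
o=np.zeros((420,800,3),np.uint8);o[:,:400]=cv2.resize(im[175:301,300:420],(400,420),interpolation=3);o[:,400:]=cv2.resize(b[140:224,310:390],(400,420),interpolation=3);cv2.imwrite("pics/t6.png",o)
E
```

```text
top 0.6479338904647902 [  8.581706 -18.903503]Traceback (most recent call last):
  File "mv.py", line 5, in <module>
    W=np.eye(2,3,dtype=np.float32);cc,W=cv2.findTransformECC(a,b,W,cv2.MOTION_TRANSLATION);print(n,cc,W[:,2])
                                        ~~~~~~~~~~~~~~~~~~~~^^^^^^^^^^^^^^^^^^^^^^^^^^^^^^
cv2.error: OpenCV(4.12.0) /io/opencv/modules/video/src/ecc.cpp:589: error: (-7:Iterations do not converge) The algorithm stopped before its convergence. The correlation is going to be minimized. Images may be uncorrelated or non-overlapped in function 'findTransformECC'
```

View pics/t6.png

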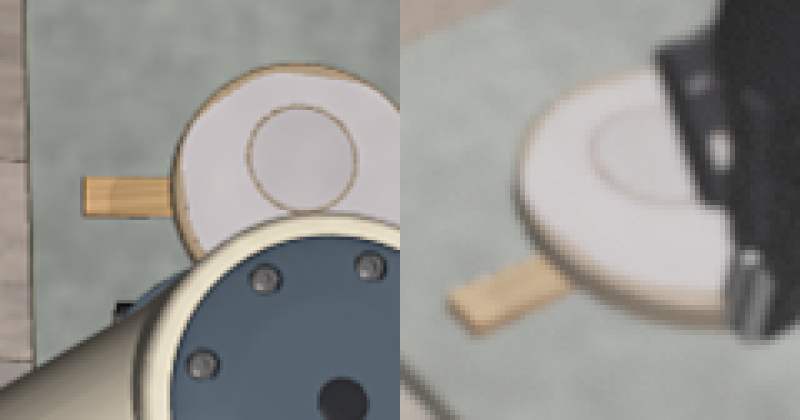

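The wedge sits radially under the +y rim. About 26.7 px (≈ 54.7 mm) of it still shows, so it is about 25 mm inside, which matches the snug range. Now the press test at 66 mm over the wedge.

Emit:
step_arm --deltas '[{"dx": 38,"dy": -15,"dz": 0,"rx": 0,"ry": 0,"rz": 0,"jaw": 0},{"dx": 76,"dy": -30,"dz": 0,"rx": 0,"ry": 0,"rz": 0,"jaw": 0},{"dx": 114,"dy": -45,"dz": 0,"rx": 0,"ry": 0,"rz": 0,"jaw": 0},{"dx": 150,"dy": -60,"dz": -10,"rx": 0,"ry": 0,"rz": 0,"jaw": 0},{"dx": 150,"dy": -60,"dz": -45,"rx": 0,"ry": 0,"rz": 0,"jaw": 0},{"dx": 150,"dy": -60,"dz": -80,"rx": 0,"ry": 0,"rz": 0,"jaw": 0},{"dx": 150,"dy": -60,"dz": -100,"rx": 0,"ry": 0,"rz": 0,"jaw": 0},{"dx": 150,"dy": -60,"dz": -107,"rx": 0,"ry": 0,"rz": 0,"jaw": 0},{"dx": 150,"dy": -60,"dz": -110,"rx": 0,"ry": 0,"rz": 0,"jaw": 0},{"dx": 150,"dy": -60,"dz": -111,"rx": 0,"ry": 0,"rz": 0,"jaw": 0},{"dx": 150,"dy": -60,"dz": -111,"rx": 0,"ry": 0,"rz": 0,"jaw": 0},{"dx": 150,"dy": -60,"dz": -111,"rx": 0,"ry": 0,"rz": 0,"jaw": 0}]'

```text
clock: 22.72
position: [552.8, -12.4, 51.1]
tcp_rot: [-1.414, 1.567, 0.16]
wrist_force: [0.8, 0.2, 0.1]
gripper_width: 0.0
```

Emit:
step_arm --deltas '[{"dx": 0,"dy": 0,"dz": -0.8,"rx": 0,"ry": 0,"rz": 0,"jaw": 0},{"dx": 0,"dy": 0,"dz": -1.3,"rx": 0,"ry": 0,"rz": 0,"jaw": 0},{"dx": 0,"dy": 0,"dz": -1.3,"rx": 0,"ry": 0,"rz": 0,"jaw": 0}]'

```text
clock: 22.97
position: [551.9, -12.7, 48.5]
tcp_rot: [-1.31, 1.57, 0.264]
wrist_force: [0.7, 0.1, -0.5]
gripper_width: -0.1
```

Emit:
step_arm --deltas '[{"dx": 0,"dy": 0,"dz": -0.4,"rx": 0,"ry": 0,"rz": 0,"jaw": 0},{"dx": 0,"dy": 0,"dz": -0.4,"rx": 0,"ry": 0,"rz": 0,"jaw": 0}]'

```text
clock: 23.13
position: [551.9, -12.7, 48.0]
tcp_rot: [-1.448, 1.57, 0.126]
wrist_force: [-0.6, 0.7, 2.0]
gripper_width: 0.0
```

Emit:
step_arm --deltas '[{"dx": 0,"dy": 0,"dz": -0.3,"rx": 0,"ry": 0,"rz": 0,"jaw": 0},{"dx": 0,"dy": 0,"dz": -0.3,"rx": 0,"ry": 0,"rz": 0,"jaw": 0}]'

```text
clock: 23.3
position: [551.9, -12.7, 47.9]
tcp_rot: [-1.505, 1.57, 0.069]
wrist_force: [-2.6, 0.9, 5.3]
gripper_width: 0.3
```

Emit:
step_arm --deltas '[{"dx": 0,"dy": 0,"dz": -0.3,"rx": 0,"ry": 0,"rz": 0,"jaw": 0},{"dx": 0,"dy": 0,"dz": -0.3,"rx": 0,"ry": 0,"rz": 0,"jaw": 0}]'

```text
clock: 23.47
position: [551.9, -12.7, 47.8]
tcp_rot: [-1.58, 1.57, -0.006]
wrist_force: [-3.1, 1.0, 7.6]
gripper_width: 0.0
```

Emit:
step_arm --deltas '[{"dx": 0,"dy": 0,"dz": -0.2,"rx": 0,"ry": 0,"rz": 0,"jaw": 0},{"dx": 0,"dy": 0,"dz": -0.2,"rx": 0,"ry": 0,"rz": 0,"jaw": 0}]'

```text
clock: 23.63
position: [551.9, -12.6, 47.8]
tcp_rot: [-1.559, 1.57, 0.015]
wrist_force: [-2.8, 1.7, 7.3]
gripper_width: 0.1
```

No rocking so far: z stays at 47.8–47.9, as on the rigid side. I'll raise it to 10 N and hold.

Emit:
step_arm --deltas '[{"dx": 0,"dy": 0,"dz": -0.3,"rx": 0,"ry": 0,"rz": 0,"jaw": 0},{"dx": 0,"dy": 0,"dz": -0.3,"rx": 0,"ry": 0,"rz": 0,"jaw": 0},{"dx": 0,"dy": 0,"dz": -0.3,"rx": 0,"ry": 0,"rz": 0,"jaw": 0},{"dx": 0,"dy": 0,"dz": -0.3,"rx": 0,"ry": 0,"rz": 0,"jaw": 0}]'

```text
clock: 23.97
position: [551.9, -12.7, 47.7]
tcp_rot: [-1.604, 1.57, -0.029]
wrist_force: [-3.5, 0.8, 10.2]
gripper_width: 0.1
```

Emit:
step_arm --deltas '[{"dx": 0,"dy": 0,"dz": 0,"rx": 0,"ry": 0,"rz": 0,"jaw": 0},{"dx": 0,"dy": 0,"dz": 0,"rx": 0,"ry": 0,"rz": 0,"jaw": 0},{"dx": 0,"dy": 0,"dz": 0,"rx": 0,"ry": 0,"rz": 0,"jaw": 0},{"dx": 0,"dy": 0,"dz": 0,"rx": 0,"ry": 0,"rz": 0,"jaw": 0}]'

```text
clock: 24.3
position: [551.9, -12.7, 47.7]
tcp_rot: [-1.571, 1.57, 0.003]
wrist_force: [-3.6, 2.2, 9.1]
gripper_width: 0.2
```

Emit:
step_arm --deltas '[{"dx": 0,"dy": 0,"dz": -0.1,"rx": 0,"ry": 0,"rz": 0,"jaw": 0},{"dx": 0,"dy": 0,"dz": -0.1,"rx": 0,"ry": 0,"rz": 0,"jaw": 0},{"dx": 0,"dy": 0,"dz": -0.1,"rx": 0,"ry": 0,"rz": 0,"jaw": 0},{"dx": 0,"dy": 0,"dz": -0.1,"rx": 0,"ry": 0,"rz": 0,"jaw": 0},{"dx": 0,"dy": 0,"dz": -0.1,"rx": 0,"ry": 0,"rz": 0,"jaw": 0}]'

```text
clock: 24.72
position: [551.9, -12.6, 47.7]
tcp_rot: [-1.58, 1.57, -0.005]
wrist_force: [-3.5, 1.2, 10.0]
gripper_width: -0.1
```

Emit:
step_arm --deltas '[{"dx": 0,"dy": 0,"dz": 3,"rx": 0,"ry": 0,"rz": 0,"jaw": 0},{"dx": 0,"dy": 0,"dz": 30,"rx": 0,"ry": 0,"rz": 0,"jaw": 0},{"dx": 0,"dy": 0,"dz": 70,"rx": 0,"ry": 0,"rz": 0,"jaw": 0},{"dx": 0,"dy": 0,"dz": 110,"rx": 0,"ry": 0,"rz": 0,"jaw": 0},{"dx": -40,"dy": -20,"dz": 130,"rx": 0,"ry": 0,"rz": 0,"jaw": 0},{"dx": -70,"dy": -50,"dz": 150,"rx": 0,"ry": 0,"rz": 0,"jaw": 0},{"dx": -100,"dy": -80,"dz": 150,"rx": 0,"ry": 0,"rz": 0,"jaw": 0},{"dx": -130,"dy": -110,"dz": 150,"rx": 0,"ry": 0,"rz": 0,"jaw": 0},{"dx": -155,"dy": -140,"dz": 150,"rx": 0,"ry": 0,"rz": 0,"jaw": 0},{"dx": -175,"dy": -175,"dz": 150,"rx": 0,"ry": 0,"rz": 0,"jaw": 0},{"dx": -195,"dy": -210,"dz": 150,"rx": 0,"ry": 0,"rz": 0,"jaw": 0},{"dx": -205,"dy": -240,"dz": 150,"rx": 0,"ry": 0,"rz": 0,"jaw": 0}]'

```text
clock: 25.72
position: [344.6, -253.8, 196.8]
tcp_rot: [-1.638, 1.57, -0.064]
wrist_force: [1.4, -0.3, -0.3]
gripper_width: 0.5
```

Run:
```python
from h import *
print(robot.sense()["clock"],robot.sense()["position"])
im=np.mean([robot.snapshot("top")[:,:,::-1] for _ in range(6)],0).astype(np.uint8); b=np.mean([robot.snapshot("scene")[:,:,::-1] for _ in range(6)],0).astype(np.uint8)
for q,n,(x0,y0,x1,y1) in((im,"top",(345,175,400,235)),(b,"scene",(330,150,375,180))):
    A=cv2.imread(f"pics/{n}_avg.png",0)[y0:y1,x0:x1].astype(np.float32);B=cv2.cvtColor(q,cv2.COLOR_BGR2GRAY)[y0:y1,x0:x1].astype(np.float32)
    try:cc,W=cv2.findTransformECC(A,B,np.eye(2,3,dtype=np.float32),cv2.MOTION_TRANSLATION);print(n,cc,W[:,2])
    except cv2.error as e:print(n,"ecc failed")
c=blob(im,(10,60,110),(28,255,255),(335,234));x,y,w,h=cv2.boundingRect(c);print("wedge px",x,y,w,h)
te=plane("top",(x-.5,y+h/2-.5),31);print("thick end",te.round(1),"tip y",te[1]-80,"from shelf centre",te[1]-80+78.8)
o=np.zeros((420,800,3),np.uint8);o[:,:400]=cv2.resize(im[175:301,300:420],(400,420),interpolation=3);o[:,400:]=cv2.resize(b[130:256,300:420],(400,420),interpolation=3);cv2.imwrite("pics/t7.png",o)
```

```text
25.7167 [ 344.55677379 -253.82684625  196.82402817]
top 0.9825480605546104 [0.13921407 0.02909301]
scene 0.9530035972345923 [-0.00807832 -0.1598386 ]
wedge px 325 207 105 65
thick end [539.1  53.8  31. ] tip y -26.192476695785743 from shelf centre 52.607523304214254
```

View pics/t7.png

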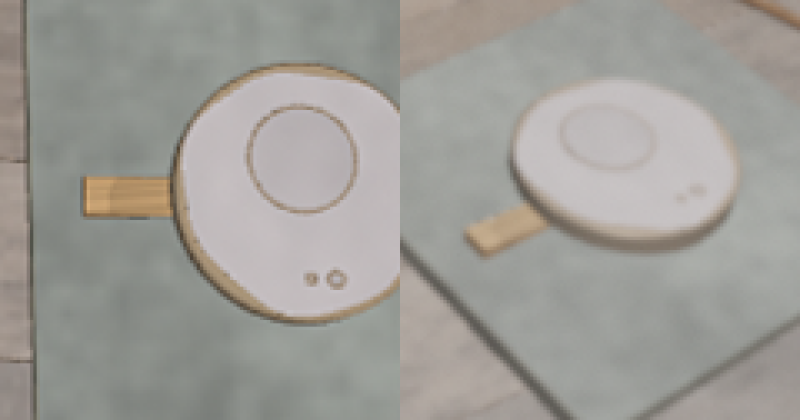

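The wedge is in place under the +y rim, the shelf is undisturbed (shift under 0.3 px) and the arm is clear. Handing in.

```bash
python3 -c "
from bench import robot
print(robot.hand_in(),robot.sense()['clock'])"
```

```text
the job is handed in; nothing more can be done
the job is handed in; nothing more can be done
```

The warped side of the shelf is wedged and no longer rocks. I handed the job in just after 26 s on the robot's clock, with the arm well clear.

- **Finding the lifted side:** I pressed the rim at four places. The near side (-x) stayed rigid at 8 N, and the +y side tipped 3.2 mm at about 3 N. The 45° and 135° presses sank equally deep, so the lift points along +y to within a few degrees.
- **Wedge:** I slid the larger wedge in radially from +y, thin end first, with about 3 N of push.
- **Press test:** Pressing 66 mm out over the wedge with 9–10 N moved the rim only about 0.3 mm in all. That is about the same give as on the rigid side.
- **Shelf:** No press reading went above 10.2 N. The shelf shifted less than 0.4 mm and stayed level. The arm never went near the cup, but I did not recheck its position at the end.
- **Checks that disagreed:** The pictures put the wedge tip about 25–27 mm inside the rim, but the arm's own readings gave about 27–28 mm; snug is 22–26 mm. I judged it snug from the press test and the unchanged shelf height, because the push force never rose sharply. The jaws also read 21.5 mm on the 24 mm wedge, but the grip held.

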